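# Put the washed rolling pins back on their stands

### The arm

A 6-joint arm with a two-finger parallel gripper is mounted at the origin on a cart in front of the work surface, level with it; the furniture and walls round the work are solid. World frame = base frame: x ahead of the robot, y to its left, z up, the work surface at z = 0. Lengths are in mm, angles in rad, forces in N, time in s.
With the tool pointing down it reaches from about 350 to 975 mm from the base axis. Payload 7.1 kg.
Tool frame: the origin (TCP) lies midway between the tips of the shut fingers; the grasp point (between the pads) lies 19 mm behind it (ctrl.grip_depth is the distance from the TCP to the grasp point, in mm); z points along the fingers, y is the line along which they close (so a half turn about z gives the same grasp; the last joint's range is limited). The gripper opens to 88 mm and grips with 3 to 60 N. Pads are 20 mm wide; open, the fingers measure 115 mm over their backs; the gripper's body (75 mm by 178 mm) begins 61 mm behind the grasp point.
Start: joints at [-1.308, 0.423, 1.63, -0, 1.089, -0.019], TCP at [173.821, -600.326, 222.675] pointing down, gripper open.
Joint ranges: [-3, 3], [-0.9, 2.11], [0.09, 2.58], [-1.31, 4.45], [0.11, 2.69], [-2.54, 2.54]. Speed limits (rad/s): [2.39, 2.39, 3.01, 3.14, 3.14, 3.14].

### API

Orientations are given as a rotation vector (axis times angle).
In Python, from workcell import get_obs, vision, ctrl gives the robot as it stands.
- The arm moves only by the tool step_arm, never from a script. Its argument "plan" is a list of rows, each a list of 7 numbers: the opening, from -1 (shut) to 1 (fully open), then the shift along the tool's x, y, z as a fraction of full scale, then the turn, a rotation vector about the tool's x, y, z as a fraction of full scale. In form: [[fingers, dx, dy, dz, wx, wy, wz], ...]. A call has 1 to 20 rows; each row shifts and turns the commanded pose from where the row before left it, along the tool's axes as they then stand; what a row does not reach is not made up. Full scale, the value 1, is 50 mm for a shift and 0.12 rad for a turn. A row lasts 1/8 s, in which the tool goes at most 62.5 mm and 10.7 degrees, less where a joint would pass 70% of its speed; a pose out of reach is approached as far as the arm can. A call with a number of a shift or a turn outside -1 to 1 is refused whole. A call with a gripper value outside its range is refused whole. The fingers move at their own pace and stop on an object; the grip force is fixed at half the most. Time passes only in rows, so rows that do not move let the fingers close. It gives the time, the measured TCP pose, the force, the opening and the grip force at its end, in the units of the state.
- get_obs(): the state, without advancing time (a new reading comes with each control period).
- vision.get_image(name): name is "scene" or "side" or "wrist"; returns a dict with "pixels" (420x560x3 uint8, red, green, blue), "depth" (420x560 float32, mm along the optical axis (not along the pixel's ray), 0 where there is no reading), "fx", "fy", "cx", "cy" (pixels), "k1" (the pictures are not rectified: a ray, as slopes to the right and down, at radius r is drawn at 1 + k1 r^2 times it, then the intrinsics apply), "T" (4x4, takes a point from camera to world coordinates); the wrist camera has in their place "T_tool_cam" (4x4, takes a point from camera to tool coordinates, whose origin is the TCP and whose axes are the flange's). Camera axes: x right, y down, z forward; pixel columns grow to the right and rows downward; lengths in mm; the calibration is good to about 2 mm. A picture is of the moment at which its call begins: read the wrist's pose just before it.
- ctrl.close_job(): hands the job in; it is judged then, once.
The state is a dict: "t": time; "qpos": joint angles; "qvel": joint speeds; "joint_torque": joint torques, N m; "ee_pos": TCP position; "orientation": TCP orientation; "ft_force": force on the tool from outside, world axes, zero at the start; "moment": the same for the moment, N m; "width": finger opening in mm; "grasp_force": force on a finger pad.
Only numpy, scipy, OpenCV 4.12 (cv2) and the standard library are available. Lean on these libraries where they do the work, as an engineer would, in place of code of your own. Each camera call takes 0.05 s, during which the arm holds its last target. There are 200 camera calls.

### The job

The rolling pins are piled up dry on the draining rack; put each one back on its own stand, the one whose colour matches its handles and whose forks its barrel fits between, with both handles lying in the forks. Take the studded roller off the top of the pile first and seat it before you touch the others, so that the pile does not come rolling down. Set the pins down gently, do not let one fall on the counter, and leave the pastry brush where it lies.

Things in the scene. Friction and masses are not known exactly. Their poses are not given: they have to be found in the camera images.
- pin_docker: Docker roller: white drum with rows of blunt studs, red handles. Loose, about 180 g. Barrel 75 mm long, 54 mm in diameter (grip it here from above); each handle 18 mm thick, 32 mm long. Origin: barrel centre, on the axis; x runs along the roller (ends alike). At start on top of the pile, between and parallel to two pins below, axis 64 mm above the counter; tops of the barrels below: 49 mm.
- pin_walnut: Ribbed rolling pin: dark brown wood with turned ridges, dark wooden handles with brass collars. Loose, about 200 g. Barrel 95 mm long, 32 mm in diameter (grip it here from above); each handle 18 mm thick, 32 mm long. Origin: barrel centre, on the axis; x runs along the roller (ends alike). At the start in one of the rack's three grooves, axis 33 mm above the counter.
- pin_steel: Steel rolling pin: smooth shiny barrel, black handles. Loose, about 300 g. Barrel 115 mm long, 32 mm in diameter (grip it here from above); each handle 18 mm thick, 32 mm long. Origin: barrel centre, on the axis; x runs along the roller (ends alike). At the start in one of the rack's three grooves, axis 33 mm above the counter.
- pin_beech: Beech rolling pin: smooth pale wood, pale handles. Loose, about 260 g. Barrel 135 mm long, 32 mm in diameter (grip it here from above); each handle 18 mm thick, 32 mm long. Origin: barrel centre, on the axis; x runs along the roller (ends alike). At the start in one of the rack's three grooves, axis 33 mm above the counter.
- stand_docker: Red stand, fixed: base board 125 x 46 mm, top at 12 mm, with a steel V-fork near each end, 91 mm free between the forks. Barrel goes between the forks, handles lie in the V's (rods 8 mm thick, tips 38 mm apart, tops 60 mm high; they guide a handle a few mm off). Origin: centre of the underside; x along the board and a seated pin, whose axis is 48 mm above the origin.
- stand_walnut: Dark brown wooden stand, fixed: base board 145 x 46 mm, top at 12 mm, with a steel V-fork near each end, 111 mm free between the forks. Barrel goes between the forks, handles lie in the V's (rods 8 mm thick, tips 38 mm apart, tops 60 mm high; they guide a handle a few mm off). Origin: centre of the underside; x along the board and a seated pin, whose axis is 48 mm above the origin.
- stand_steel: Black stand, fixed: base board 165 x 46 mm, top at 12 mm, with a steel V-fork near each end, 131 mm free between the forks. Barrel goes between the forks, handles lie in the V's (rods 8 mm thick, tips 38 mm apart, tops 60 mm high; they guide a handle a few mm off). Origin: centre of the underside; x along the board and a seated pin, whose axis is 48 mm above the origin.
- stand_beech: Pale wooden stand, fixed: base board 185 x 46 mm, top at 12 mm, with a steel V-fork near each end, 151 mm free between the forks. Barrel goes between the forks, handles lie in the V's (rods 8 mm thick, tips 38 mm apart, tops 60 mm high; they guide a handle a few mm off). Origin: centre of the underside; x along the board and a seated pin, whose axis is 48 mm above the origin.
- drain_rack: Grey drip tray 130 x 212 mm, rim 9 mm high, fixed, with two steel zigzag wires 26 mm either side of its middle that form three grooves 60 mm apart along its y axis; pins lie in them along its x axis, 28 mm clear between barrels. Wires reach 26 mm above the counter. Origin: centre of the underside.
- pastry_brush: Pastry brush 36 x 197 x 16 mm, wooden handle, loose, lying on the counter between two of the stands; not part of the job. Origin: centre of the underside; y along the handle.

How it is judged (in metres and radians):
On the way:
1. the studded roller is seated on its red stand while the three other pins still lie where they were on the rack (horizontal distance between pin_docker and stand_docker below 0.013 m and z of pin_docker in the frame of stand_docker between 0.043 and 0.053 m and angle between the x axis of pin_docker and the x axis of stand_docker, either way round below 0.1 rad and distance of each of pin_walnut, pin_steel, pin_beech from where it was at the start of the episode below 0.02 m), for 0.2 s.
At the end, for the whole second after the job is handed in: Every pin lies on its own stand with both handles down in the forks: barrel centre within 13 mm of the stand's centre seen from above, axis 48 mm (within 5 mm) above the stand's underside and parallel to the stand within 0.1 rad; all pins at rest; the brush within 30 mm of where it lay (horizontal distance between pin_docker and stand_docker below 0.013 m and z of pin_docker in the frame of stand_docker between 0.043 and 0.053 m and angle between the x axis of pin_docker and the x axis of stand_docker, either way round below 0.1 rad and horizontal distance between pin_walnut and stand_walnut below 0.013 m and z of pin_walnut in the frame of stand_walnut between 0.043 and 0.053 m and angle between the x axis of pin_walnut and the x axis of stand_walnut, either way round below 0.1 rad and horizontal distance between pin_steel and stand_steel below 0.013 m and z of pin_steel in the frame of stand_steel between 0.043 and 0.053 m and angle between the x axis of pin_steel and the x axis of stand_steel, either way round below 0.1 rad and horizontal distance between pin_beech and stand_beech below 0.013 m and z of pin_beech in the frame of stand_beech between 0.043 and 0.053 m and angle between the x axis of pin_beech and the x axis of stand_beech, either way round below 0.1 rad and linear speed of each of pin_docker, pin_walnut, pin_steel, pin_beech below 0.02 m/s and distance of pastry_brush from where it was at the start of the episode below 0.03 m); the robot touches nothing.
It fails at once if a pin falls on the counter (its axis below 30 mm for the studded roller, 24 mm for the others) (height (world z) of pin_docker below 0.03 m or height (world z) of any of pin_walnut, pin_steel, pin_beech below 0.024 m).
It fails at once if a pin is dropped or slammed into its forks (it comes down on the last 12 mm faster than 0.5 m/s, as when let go more than about 15 mm too high) ((horizontal distance between pin_docker and stand_docker below 0.025 m and z of pin_docker in the frame of stand_docker below 0.06 m and linear speed of pin_docker above 0.5 m/s) or (horizontal distance between pin_walnut and stand_walnut below 0.025 m and z of pin_walnut in the frame of stand_walnut below 0.06 m and linear speed of pin_walnut above 0.5 m/s) or (horizontal distance between pin_steel and stand_steel below 0.025 m and z of pin_steel in the frame of stand_steel below 0.06 m and linear speed of pin_steel above 0.5 m/s) or (horizontal distance between pin_beech and stand_beech below 0.025 m and z of pin_beech in the frame of stand_beech below 0.06 m and linear speed of pin_beech above 0.5 m/s)).
It also fails if it takes over 115 s, if anything falls off the work surface, if the arm or the gripper's body presses on something with over 40 N, if the wrist force passes 120 N, or if a joint passes its speed limit or range.

## Working session

There is one attempt and no reset: what is moved stays moved. The work goes in short steps, Python scripts to look and compute and a tool call to move; the robot and the scene stay as the last step left them, time stands still between calls to the robot, and variables do not carry over. Pictures are saved under pics/ and viewed, at most 14 in all, crops included, and the job is handed in when it is done.

Besides the shell and the picture viewer there is one more tool, called after ">>>" by a JSON object that holds its "api" and its "payload", one argument or row to a line. step_arm: Moves the arm, as the interface text tells. Its arguments: {"type":"object","properties":{"plan":{"type":"array","items":{"type":"array","items":{"type":"number","minimum":-1,"maximum":1}}}},"required":["plan"]}

```bash
mkdir -p pics
python3 - <<'E'
from workcell import get_obs, vision, ctrl
import numpy as np, cv2
o=get_obs(); print({k:np.round(v,3) for k,v in o.items()})
for n in ["scene","side"]:
    d=vision.get_image(n); np.savez(f"pics/{n}0.npz",**d)
    cv2.imwrite(f"pics/{n}0.png",d["pixels"][...,::-1]); print(n,d["fx"],d["cx"],d["cy"],d["k1"],np.round(d["T"],3))
E
```

```text
{'t': np.float64(0.0), 'qpos': array([-1.308,  0.424,  1.631,  0.   ,  1.089, -0.019]), 'qvel': array([ 0.001, -0.001,  0.003, -0.001, -0.001, -0.001]), 'joint_torque': array([-0.0000e+00, -5.4462e+01, -2.7367e+01,  6.4000e-02,  2.3000e-02,
       -0.0000e+00]), 'ee_pos': array([ 173.67 , -599.815,  221.914]), 'orientation': array([-3.109, -0.441,  0.   ]), 'ft_force': array([ 0.086, -0.732, -0.723]), 'moment': array([-0.021,  0.024, -0.007]), 'grasp_force': np.float64(0.0), 'width': np.float64(87.314)}
scene 454.8493992455976 280.14098367614986 212.47170218002344 -0.07339719620255207 [[ 9.110000e-01 -2.080000e-01  3.560000e-01  5.744600e+01]
 [-4.120000e-01 -4.160000e-01  8.110000e-01 -1.088104e+03]
 [-2.000000e-02 -8.860000e-01 -4.640000e-01  6.155960e+02]
 [ 0.000000e+00  0.000000e+00  0.000000e+00  1.000000e+00]]
side 454.75030102989433 275.3868889852676 207.58736329285745 -0.046904639628922086 [[-9.73000e-01 -1.07000e-01  2.03000e-01  2.30329e+02]
 [-2.29000e-01  4.90000e-01 -8.41000e-01  9.97598e+02]
 [-1.00000e-02 -8.65000e-01 -5.02000e-01  7.44549e+02]
 [ 0.00000e+00  0.00000e+00  0.00000e+00  1.00000e+00]]
```

View pics/scene0.png

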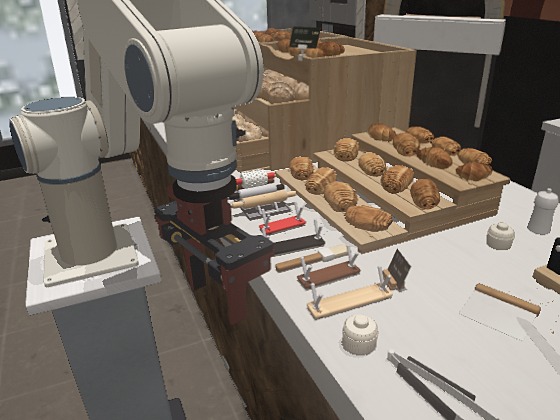

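View pics/side0.png

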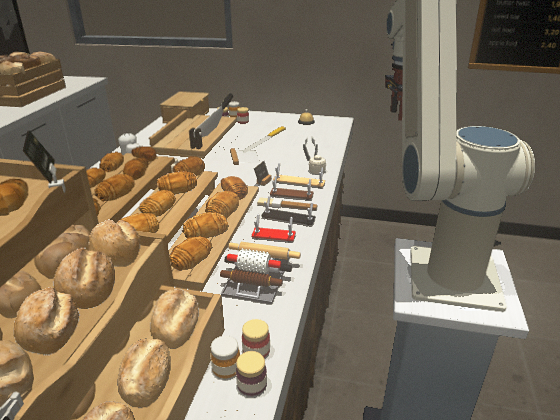

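The scene view shows the rack at about (262,195), then the red stand (283,226), black (298,243), brush (310,258), brown (330,272) and pale (350,300). The side view shows the docker at (255,262) on top of walnut (250,278) and steel, with beech at (265,250). Next I build a top-down map from the depth of both views.

```bash
cat > h.py <<'E'
import numpy as np, cv2
def cloud(d,T=None):
    T=d["T"] if T is None else T
    h,w=d["depth"].shape; u,v=np.meshgrid(np.arange(w),np.arange(h))
    K=np.array([[d["fx"],0,d["cx"]],[0,d["fy"],d["cy"]],[0,0,1]],float)
    r=cv2.undistortPoints(np.stack([u,v],-1).reshape(-1,1,2).astype(float),K,np.array([float(d["k1"]),0,0,0])).reshape(h,w,2)
    z=d["depth"].astype(float); P=np.dstack([r[...,0]*z,r[...,1]*z,z])
    return P@T[:3,:3].T+T[:3,3]
def top(P,C,valid,x0,x1,y0,y1,s):  # image: cols = x (ahead), rows = -y ; s px/mm
    W,H=int((x1-x0)*s),int((y1-y0)*s); im=np.zeros((H,W,3),np.uint8)
    m=valid&(P[...,0]>x0)&(P[...,0]<x1)&(P[...,1]>y0)&(P[...,1]<y1)&(P[...,2]<150)
    p=P[m];c=C[m];o=np.argsort(p[:,2]);p=p[o];c=c[o]
    a=((p[:,0]-x0)*s).astype(int).clip(0,W-1);b=((y1-p[:,1])*s).astype(int).clip(0,H-1)
    for da in(0,1,2):
        for db in(0,1,2): im[(b+db).clip(0,H-1),(a+da).clip(0,W-1)]=c
    return im
E
python3 - <<'E'
from h import *
ims=[]
for n in("scene","side"):
    d=dict(np.load(f"pics/{n}0.npz")); P=cloud(d)
    ims.append(top(P,d["pixels"],d["depth"]>0,200,600,-550,450,.6))
cv2.imwrite("pics/top0.png",np.hstack(ims)[...,::-1])
E
```

```text
(no output)
```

View pics/top0.png

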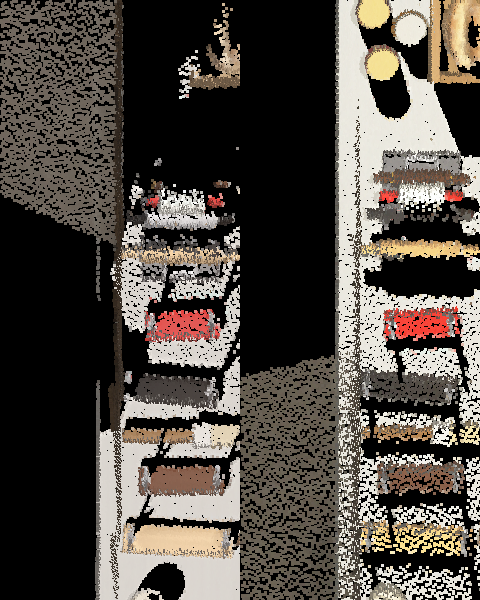

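The top-down map gives these rough positions: red stand (505,-92), black (487,-197), brown (500,-348), pale (500,-450), rack near (505,92). From +y to -y the rack holds walnut, steel and beech, with the docker between walnut and steel. I'll square the tool up and move over the stands for a wrist view.

>>> {"api": "step_arm", "payload": {
  "plan": [
    [1, 0, 0, -1, 0, 0, 0.783],
    [1, 0, 0, -1, 0, 0, 0.783],
    [1, 0, 0, -1, 0, 0, 0.783],
    [1, 1, -1, 0, 0, 0, 0],
    [1, 1, -1, 0, 0, 0, 0],
    [1, 1, -1, 0, 0, 0, 0],
    [1, 1, -1, 0, 0, 0, 0],
    [1, 1, -1, 0, 0, 0, 0],
    [1, 0, 0, 0, 0, 0, 0],
    [1, 0, 0, 0, 0, 0, 0]
  ]
}}

```text
t: 1.35
ee_pos: [394.6, -379.4, 372.4]
orientation: [-3.142, -0.001, 0.001]
ft_force: [0.6, -0.1, 0.0]
width: 87.8
grasp_force: 0.0
```

```bash
cat > w.py <<'E'
import sys
from workcell import get_obs, vision
from h import *
from scipy.spatial.transform import Rotation as R
n=sys.argv[1]
o=get_obs(); d=vision.get_image("wrist")
T=np.eye(4);T[:3,:3]=R.from_rotvec(o["orientation"]).as_matrix();T[:3,3]=o["ee_pos"]
d["T"]=T@d["T_tool_cam"]; np.savez(f"pics/{n}.npz",**d)
cv2.imwrite(f"pics/{n}.png",d["pixels"][...,::-1])
print(o["t"],np.round(o["ee_pos"],1),np.round(o["orientation"],3),np.round(o["qpos"],2)); print(np.round(d["T"],2))
E
python3 w.py w1
```

```text
1.35 [ 394.6 -379.4  372.4] [-3.142e+00 -1.000e-03  1.000e-03] [-0.79  0.17  1.63 -0.    1.34  0.78]
[[ 0.0000e+00 -9.6000e-01 -2.9000e-01  4.7384e+02]
 [-1.0000e+00 -0.0000e+00  0.0000e+00 -3.7946e+02]
 [-0.0000e+00  2.9000e-01 -9.6000e-01  5.3401e+02]
 [ 0.0000e+00  0.0000e+00  0.0000e+00  1.0000e+00]]
```

View pics/w1.png

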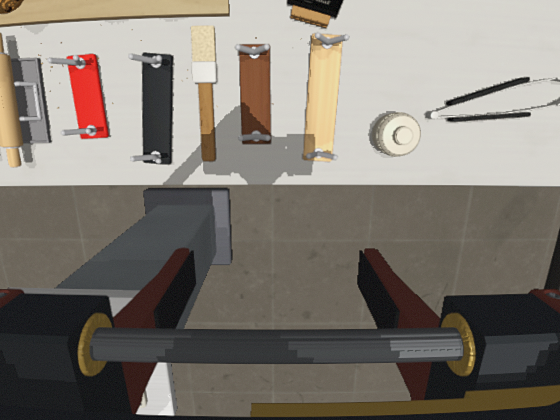

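The wrist view shows all four stands: red (88,95), black (157,108), brown (255,95), pale (322,97), plus the brush at (205,95). The rack is cut off on the left. I'll move along y to bring the rack into view.

>>> {"api": "step_arm", "payload": {
  "plan": [
    [1, 0, -1, 0, 0, 0, 0],
    [1, 0, -1, 0, 0, 0, 0],
    [1, 0, -1, 0, 0, 0, 0],
    [1, 0, -1, 0, 0, 0, 0],
    [1, 0, -1, 0, 0, 0, 0],
    [1, 0, -1, 0, 0, 0, 0],
    [1, 0, -1, 0, 0, 0, 0],
    [1, 0, -1, 0, 0, 0, 0],
    [1, 0, 0, 0, 0, 0, 0],
    [1, 0, 0, 0, 0, 0, 0]
  ]
}}

```text
t: 2.65
ee_pos: [394.9, 19.5, 372.7]
orientation: [3.141, -0.002, -0.0]
ft_force: [-0.2, -0.7, -0.4]
width: 88.1
grasp_force: 0.0
```

```bash
python3 w.py w2
```

```text
2.65 [394.9  19.5 372.7] [ 3.141e+00 -2.000e-03 -0.000e+00] [ 0.02 -0.1   1.91 -0.    1.33  1.59]
[[-0.0000e+00 -9.6000e-01 -2.9000e-01  4.7404e+02]
 [-1.0000e+00  0.0000e+00  0.0000e+00  1.9340e+01]
 [ 0.0000e+00  2.9000e-01 -9.6000e-01  5.3428e+02]
 [ 0.0000e+00  0.0000e+00  0.0000e+00  1.0000e+00]]
```

View pics/w2.png

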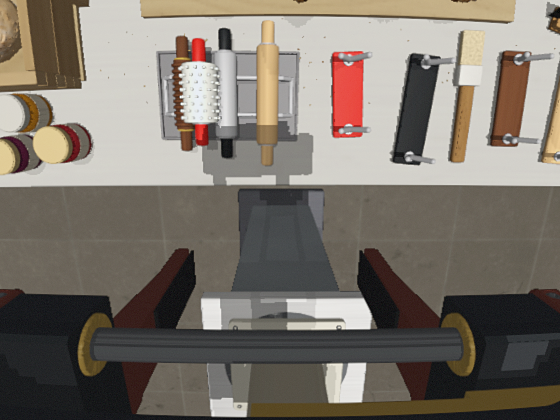

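The wrist view shows the pile: walnut (183,93), docker (199,92), steel (226,93), beech (267,93), then red stand (348,95) and black (415,108). Now I measure: board rectangles from colour plus depth, and pin axes by fitting a cylinder of known radius.

```bash
cat > m.py <<'E'
from h import *
from scipy.optimize import least_squares
def load(n):
    d=dict(np.load(f"pics/{n}.npz")); return cloud(d),cv2.cvtColor(d["pixels"],cv2.COLOR_RGB2HSV).astype(int),d
def board(n,box,zr=(7,17),L=None):
    P,H,d=load(n); u0,u1,v0,v1=box
    m=np.zeros(P.shape[:2],bool); m[v0:v1,u0:u1]=1
    m&=(d["depth"]>0)&(P[...,2]>zr[0])&(P[...,2]<zr[1])
    k=cv2.morphologyEx(m.astype(np.uint8),cv2.MORPH_OPEN,np.ones((3,3)))
    nl,lab,st,_=cv2.connectedComponentsWithStats(k); i=1+np.argmax(st[1:,4])
    q=P[lab==i]; r=cv2.minAreaRect(q[:,:2].astype(np.float32)); b=cv2.boxPoints(r)
    e=[b[1]-b[0],b[2]-b[1]]; a=max(e,key=np.linalg.norm); a=a*np.sign(a[0])
    return np.round(r[0],1),np.round(sorted(r[1]),1),"yaw",round(float(np.arctan2(a[1],a[0])),4),"z",np.round(np.median(q[:,2]),1),(lab==i).sum()
def pin(n,box,r,zc,zmin):
    P,H,d=load(n); u0,u1,v0,v1=box
    q=P[v0:v1,u0:u1].reshape(-1,3); q=q[(q[:,2]>zmin)&(q[:,2]<zc+r+8)]
    xm=np.median(q[:,0])
    f=lambda p:np.hypot((q[:,1]-p[0]-p[1]*(q[:,0]-xm))*np.cos(np.arctan(p[1])),q[:,2]-p[2])-r
    s=least_squares(f,[np.median(q[:,1]),0,zc],loss="soft_l1",f_scale=1.5); y,k,z=s.x
    w=P[v0-40:v1+40,u0-5:u1+5].reshape(-1,3); w=w[np.abs(w[:,1]-y-k*(w[:,0]-xm))<8]; w=w[(w[:,2]>zc)&(w[:,2]<zc+r+5)]
    lo,hi=np.percentile(w[:,0],[.5,99.5]); xc=(lo+hi)/2
    return "c",np.round([xc,y+k*(xc-xm),z],1),"yaw",round(float(np.arctan(k)),4),"len",np.round(hi-lo,1),"barrel x",np.round(np.percentile(q[:,0],[1,99]),1),len(q),"rms",np.round(np.sqrt(np.mean(f(s.x)**2)),2)
E
python3 - <<'E'
from m import *
print("docker",*board("w2",(325,375,40,145))); print("docker",*board("w1",(60,112,45,145)))
print("steel",*board("w2",(388,445,45,172))); print("steel",*board("w1",(132,185,45,172)))
print("walnut",*board("w1",(232,280,35,155))); print("walnut",*board("w2",(485,535,40,155)))
print("beech",*board("w1",(295,350,25,170)))
print("p_docker",*pin("w2",(185,216,64,122),27,64,68))
print("p_walnut",*pin("w2",(174,186,55,132),16,33,38))
print("p_steel",*pin("w2",(216,240,52,137),16,33,38))
print("p_beech",*pin("w2",(255,280,45,145),16,33,38))
E
```

```text
docker [500.6 -88.9] [ 46.8 123.7] yaw 0.0296 z 11.4 2224
docker [500.8 -88.6] [ 48.1 124.9] yaw 0.0498 z 11.6 2213
steel [ 479.7 -195. ] [ 47.3 165.4] yaw -0.0975 z 11.4 2921
steel [ 479.7 -196.2] [ 47.6 165.6] yaw -0.0872 z 11.6 2963
walnut [ 502.  -347.5] [ 46.7 122.1] yaw 0.0107 z 11.5 2532
walnut [ 500.3 -346.8] [ 48.4 144.3] yaw 0.0157 z 11.3 2501
beech [ 497.5 -448.2] [ 46.9 176.4] yaw -0.0567 z 11.5 3404
p_docker c [500.2 123.5  58.7] yaw -0.0178 len 135.8 barrel x [464.9 535.5] 1781 rms 1.55
p_walnut c [514.  152.   30.4] yaw -0.0131 len 183.1 barrel x [451.5 553.5] 596 rms 2.01
p_steel c [509.4  92.5  31.8] yaw -0.0091 len 196.7 barrel x [443.  555.3] 1511 rms 0.93
p_beech c [509.   31.9  32. ] yaw -0.0126 len 214.0 barrel x [432.4 563.8] 2061 rms 0.8
```

Positions are good: docker (500,123.5) and red stand (500.7,-88.8, yaw 0.04). I'll move above the docker and descend to TCP z≈53, keeping the fingertips above the barrels below.

>>> {"api": "step_arm", "payload": {
  "plan": [
    [1, 0.7, -0.693, 0, 0, 0, 0],
    [1, 0.7, -0.693, 0, 0, 0, 0],
    [1, 0.7, -0.693, 0, 0, 0, 0],
    [1, 0, 0, 1, 0, 0, 0],
    [1, 0, 0, 1, 0, 0, 0],
    [1, 0, 0, 1, 0, 0, 0],
    [1, 0, 0, 1, 0, 0, 0],
    [1, 0, 0, 1, 0, 0, 0],
    [1, 0, 0, 0.5, 0, 0, 0],
    [1, 0, 0, 0.3, 0, 0, 0],
    [1, 0, 0, 0, 0, 0, 0],
    [1, 0, 0, 0, 0, 0, 0]
  ]
}}

```text
t: 4.2
ee_pos: [500.9, 124.3, 83.7]
orientation: [-3.141, 0.001, -0.003]
ft_force: [-0.4, 0.6, 0.1]
width: 87.9
grasp_force: 0.0
```

```bash
python3 w.py w3
python3 - <<'E'
from workcell import vision
import cv2
cv2.imwrite("pics/s3.png",cv2.resize(vision.get_image("side")["pixels"][200:340,180:360,::-1],None,fx=4,fy=4))
E
```

```text
4.2 [500.9 124.3  83.7] [-3.141e+00  1.000e-03 -3.000e-03] [ 0.22  0.48  1.96 -0.    0.71  1.79]
[[-0.0000e+00 -9.6000e-01 -2.9000e-01  5.7970e+02]
 [-1.0000e+00 -0.0000e+00  0.0000e+00  1.2398e+02]
 [-0.0000e+00  2.9000e-01 -9.6000e-01  2.4542e+02]
 [ 0.0000e+00  0.0000e+00  0.0000e+00  1.0000e+00]]
```

View pics/w3.png

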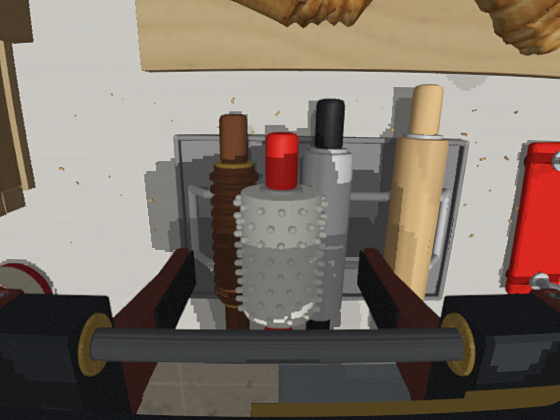

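The docker sits centred between the open fingers, at about column 281 in the frame. I'll descend to z≈53 and close.

>>> {"api": "step_arm", "payload": {
  "plan": [
    [1, 0, 0, 0.2, 0, 0, 0],
    [1, 0, 0, 0.2, 0, 0, 0],
    [1, 0, 0, 0.2, 0, 0, 0],
    [1, 0, 0, 0, 0, 0, 0],
    [-1, 0, 0, 0, 0, 0, 0],
    [-1, 0, 0, 0, 0, 0, 0],
    [-1, 0, 0, 0, 0, 0, 0],
    [-1, 0, 0, 0, 0, 0, 0],
    [-1, 0, 0, 0, 0, 0, 0],
    [-1, 0, 0, 0, 0, 0, 0],
    [-1, 0, 0, 0, 0, 0, 0],
    [-1, 0, 0, 0, 0, 0, 0]
  ]
}}

```text
t: 5.8
ee_pos: [500.0, 124.2, 52.8]
orientation: [3.141, -0.0, 0.0]
ft_force: [0.6, -5.8, 2.4]
width: 53.6
grasp_force: 30.0
```

>>> {"api": "step_arm", "payload": {
  "plan": [
    [-1, 0, 0, -0.15, 0, 0, 0],
    [-1, 0, 0, -0.3, 0, 0, 0],
    [-1, 0, 0, -0.5, 0, 0, 0],
    [-1, 0, 0, -0.8, 0, 0, 0],
    [-1, 0, 0, -0.8, 0, 0, 0],
    [-1, 0, 0.7, 0, 0, 0, 0],
    [-1, 0, 0.7, 0, 0, 0, 0],
    [-1, 0, 0.7, 0, 0, 0, 0],
    [-1, 0, 0.7, 0, 0, 0, 0],
    [-1, 0, 0.7, 0, 0, 0, -0.333],
    [-1, 0, 0.7, 0, 0, 0, 0],
    [-1, 0, 0.06, 0, 0, 0, 0],
    [-1, 0, 0, 0, 0, 0, 0],
    [-1, 0, 0, 0, 0, 0, 0]
  ]
}}

```text
t: 7.55
ee_pos: [501.3, -87.5, 180.4]
orientation: [-3.141, -0.064, -0.0]
ft_force: [0.4, 0.4, -3.0]
width: 53.2
grasp_force: 29.9
```

```bash
python3 w.py w4
```

```text
7.55 [501.3 -87.5 180.4] [-3.141 -0.064 -0.   ] [-0.2   0.31  1.92  0.    0.91  1.33]
[[ 4.0000e-02 -9.6000e-01 -2.9000e-01  5.8031e+02]
 [-1.0000e+00 -4.0000e-02 -1.0000e-02 -8.4420e+01]
 [-0.0000e+00  2.9000e-01 -9.6000e-01  3.4201e+02]
 [ 0.0000e+00  0.0000e+00  0.0000e+00  1.0000e+00]]
```

View pics/w4.png

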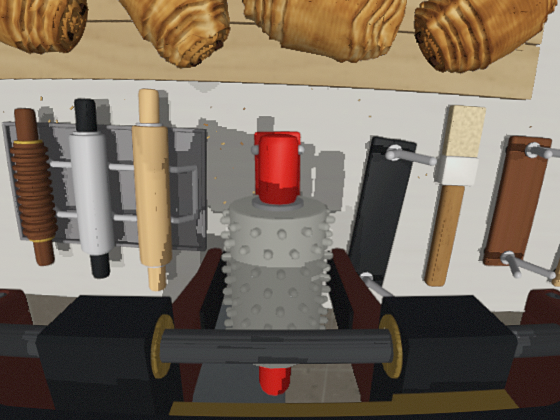

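The docker is held level at the image centre, and the other three pins still lie in their grooves at columns 32, 90 and 150. I'll lower it into the red forks.

>>> {"api": "step_arm", "payload": {
  "plan": [
    [-1, -0.01, 0.026, 0.7, 0, 0, 0],
    [-1, 0, 0, 0.7, 0, 0, 0],
    [-1, 0, 0, 0.6, 0, 0, 0],
    [-1, 0, 0, 0.4, 0, 0, 0],
    [-1, 0, 0, 0.1, 0, 0, 0],
    [-1, 0, 0, 0.1, 0, 0, 0],
    [-1, 0, 0, 0.1, 0, 0, 0],
    [-1, 0, 0, 0.1, 0, 0, 0],
    [-1, 0, 0, 0.06, 0, 0, 0],
    [-1, 0, 0, 0, 0, 0, 0],
    [-1, 0, 0, 0, 0, 0, 0]
  ]
}}

```text
t: 8.98
ee_pos: [501.2, -89.4, 37.3]
orientation: [-3.141, -0.063, -0.001]
ft_force: [2.1, 4.5, -1.9]
width: 53.8
grasp_force: 30.0
```

>>> {"api": "step_arm", "payload": {
  "plan": [
    [-1, 0, 0, 0.02, 0, 0, 0],
    [-1, 0, 0, 0, 0, 0, 0],
    [0.35, 0, 0, 0, 0, 0, 0],
    [0.35, 0, 0, 0, 0, 0, 0],
    [0.7, 0, 0, 0, 0, 0, 0],
    [0.7, 0, 0, 0, 0, 0, 0],
    [0.7, 0, 0, 0, 0, 0, 0],
    [0.7, 0, 0, -0.4, 0, 0, 0],
    [0.7, 0, 0, -0.8, 0, 0, 0],
    [0.7, 0, 0, -1, 0, 0, 0],
    [0.7, 0, 0, -1, 0, 0, 0],
    [0.7, 0, 0, -1, 0, 0, 0],
    [0.7, -0.6, 0, -1, 0, 0, 0],
    [0.7, -1, 0, 0, 0, 0, 0],
    [0, 0, 0, 0, 0, 0, 0.333],
    [0, 0, 0, 0, 0, 0, 0],
    [0, 0, 0, 0, 0, 0, 0]
  ]
}}

```text
t: 11.1
ee_pos: [421.3, -92.9, 296.1]
orientation: [-3.142, -0.001, -0.0]
ft_force: [-0.0, 0.3, -0.0]
width: 48.1
grasp_force: 0.0
```

```bash
python3 w.py w5
```

```text
11.1 [421.3 -92.9 296.1] [-3.142e+00 -1.000e-03 -0.000e+00] [-0.24  0.04  1.96  0.    1.15  1.33]
[[ 0.0000e+00 -9.6000e-01 -2.9000e-01  5.0042e+02]
 [-1.0000e+00 -0.0000e+00  0.0000e+00 -9.3020e+01]
 [-0.0000e+00  2.9000e-01 -9.6000e-01  4.5776e+02]
 [ 0.0000e+00  0.0000e+00  0.0000e+00  1.0000e+00]]
```

View pics/w5.png

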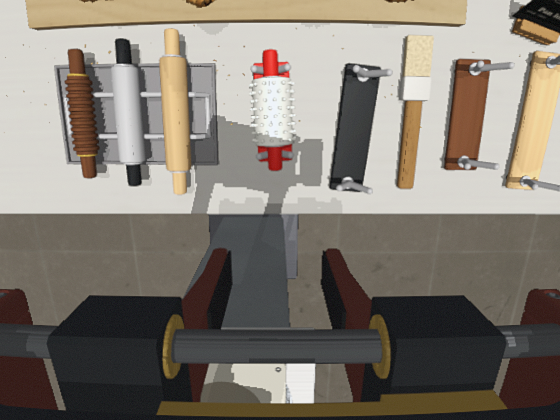

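The docker sits in the red forks at (272,110), and the three pins are still in the rack at (82,115), (128,112) and (175,112). I'll remeasure from this view.

Run:
```python
from m import *
print("p_docker",*pin("w5",(248,298,75,142),27,48,60))
print("p_walnut",*pin("w5",(64,100,70,160),16,33,43))
print("p_steel",*pin("w5",(112,144,60,168),16,33,41))
print("p_beech",*pin("w5",(158,192,50,175),16,33,41))
print("black",*board("w5",(325,385,50,205))); print("brown",*board("w5",(440,497,45,180)))
```

```text
p_docker c [502.8 -88.7  42.7] yaw 0.0478 len 135.6 barrel x [469.8 538.8] 2184 rms 1.45
p_walnut c [500.7 152.   30.9] yaw -0.0129 len 155.2 barrel x [452.2 548.1] 1182 rms 1.42
p_steel c [509.6  92.1  31.8] yaw -0.013 len 196.4 barrel x [442.5 558.2] 2039 rms 1.1
p_beech c [508.9  32.2  31.9] yaw -0.013 len 215.2 barrel x [431.5 567.3] 2469 rms 1.02
black [ 479.9 -195.7] [ 47.1 164.2] yaw -0.0924 z 11.5 3871
brown [ 500.6 -346.9] [ 47.3 142.7] yaw 0.0118 z 11.4 3377
```

Docker is seated within 3 mm of the stand centre. Beech next, barrel centre (499.4,32.2), with the fingers opened to 46 mm so they fit the gaps.

>>> {"api": "step_arm", "payload": {
  "plan": [
    [0.04, 0.52, -0.835, 0, 0, 0, 0.05],
    [0.04, 0.52, -0.835, 0, 0, 0, 0.05],
    [0.04, 0.52, -0.835, 0, 0, 0, 0],
    [0.04, 0, 0, 1, 0, 0, 0],
    [0.04, 0, 0, 1, 0, 0, 0],
    [0.04, 0, 0, 1, 0, 0, 0],
    [0.04, 0, 0, 1, 0, 0, 0],
    [0.04, 0, 0, 0.4, 0, 0, 0],
    [0.04, 0, 0, 0, 0, 0, 0],
    [0.04, 0, 0, 0, 0, 0, 0]
  ]
}}

```text
t: 12.4
ee_pos: [500.5, 32.0, 76.7]
orientation: [-3.141, 0.019, -0.001]
ft_force: [0.1, 0.3, -0.7]
width: 45.8
grasp_force: 0.0
```

>>> {"api": "step_arm", "payload": {
  "plan": [
    [0.04, -0.02, 0, 0.4, 0, 0, 0],
    [0.04, 0, 0, 0.4, 0, 0, 0],
    [0.04, 0, 0, 0.25, 0, 0, 0],
    [0.04, 0, 0, 0.12, 0, 0, 0],
    [0.04, 0, 0, 0, 0, 0, 0],
    [-1, 0, 0, 0, 0, 0, 0],
    [-1, 0, 0, 0, 0, 0, 0],
    [-1, 0, 0, 0, 0, 0, 0],
    [-1, 0, 0, 0, 0, 0, 0],
    [-1, 0, 0, 0, 0, 0, 0],
    [-1, 0, 0, 0, 0, 0, 0],
    [-1, 0, 0, 0, 0, 0, 0]
  ]
}}

```text
t: 13.9
ee_pos: [499.1, 32.1, 18.1]
orientation: [-3.141, 0.019, -0.001]
ft_force: [-0.6, 3.5, 5.8]
width: 31.0
grasp_force: 30.0
```

>>> {"api": "step_arm", "payload": {
  "plan": [
    [-1, 0, 0, -0.15, 0, 0, 0],
    [-1, 0, 0, -0.4, 0, 0, 0],
    [-1, 0, 0, -0.8, 0, 0, 0],
    [-1, 0, 0, -1, 0, 0, 0],
    [-1, 0, 0, -1, 0, 0, 0],
    [-1, -0.4, 0.5, -1, 0, 0, 0],
    [-1, -0.4, 0.8, -1, 0, 0, 0],
    [-1, -0.4, 0.8, 0, 0, 0, 0],
    [-1, -0.4, 0.9, 0, 0, 0, 0],
    [-1, 0, 0.9, 0, 0, 0, 0],
    [-1, 0, 0.9, 0, 0, 0, 0],
    [-1, 0, 0.9, 0, 0, 0, 0],
    [-1, 0, 0.9, 0, 0, 0, 0],
    [-1, 0, 0.9, 0, 0, 0, -0.1],
    [-1, 0, 0.5, 0, 0, 0, 0],
    [-1, 0, 0, 0, 0, 0, 0],
    [-1, 0, 0, 0, 0, 0, 0]
  ]
}}

```text
t: 16.02
ee_pos: [415.2, -363.2, 281.4]
orientation: [-3.14, -0.0, 0.001]
ft_force: [0.5, -0.1, -2.4]
width: 31.1
grasp_force: 30.0
```

```bash
python3 w.py w6
```

```text
16.025 [ 415.2 -363.2  281.4] [-3.14e+00 -0.00e+00  1.00e-03] [-0.74  0.25  1.74  0.    1.16  0.83]
[[ 0.0000e+00 -9.6000e-01 -2.9000e-01  4.9450e+02]
 [-1.0000e+00 -0.0000e+00  0.0000e+00 -3.6357e+02]
 [-0.0000e+00  2.9000e-01 -9.6000e-01  4.4294e+02]
 [ 0.0000e+00  0.0000e+00  0.0000e+00  1.0000e+00]]
```

View pics/w6.png

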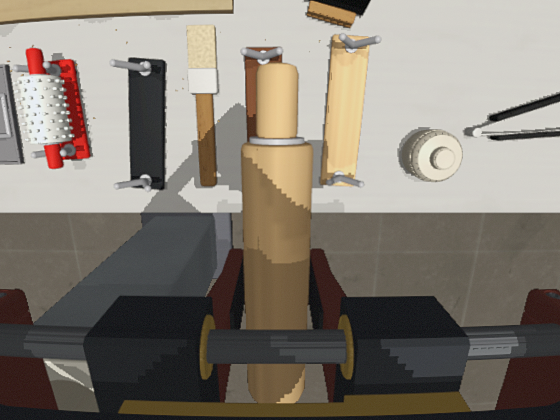

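The beech pin is firmly held at centre, and the pale stand is fully visible at (345,108). I'll remeasure that stand.

Run:
```python
from m import *
for z in((7,17),(5,20)): print("beech",*board("w6",(315,385,28,200),z))
P,H,d=load("w6"); q=P[150:240,245:310].reshape(-1,3); q=q[(q[:,2]>280)]
print("held barrel end x",np.percentile(q[:,0],[90,98,99.5]),"top z",np.percentile(q[:,2],98))
```

```text
beech [ 493.8 -448.1] [ 47.2 182. ] yaw -0.0513 z 11.5 4889
beech [ 493.8 -448.1] [ 47.3 182. ] yaw -0.0505 z 11.5 4923
held barrel end x [476.97997375 479.8932326  480.4547583 ] top z 311.83165444298527
```

>>> {"api": "step_arm", "payload": {
  "plan": [
    [-1, 0.8, 0.85, 0, 0, 0, 0],
    [-1, 0.8, 0.85, 0, 0, 0, 0],
    [-1, 0, 0, 0, 0, 0, 0.43],
    [-1, 0, 0, 0.9, 0, 0, 0],
    [-1, 0, 0, 0.9, 0, 0, 0],
    [-1, 0, 0, 0.9, 0, 0, 0],
    [-1, 0, 0, 0.9, 0, 0, 0],
    [-1, 0, 0, 0.5, 0, 0, 0],
    [-1, 0, 0, 0, 0, 0, 0],
    [-1, 0, 0, 0, 0, 0, 0]
  ]
}}

```text
t: 17.32
ee_pos: [496.5, -449.3, 78.1]
orientation: [3.14, -0.08, 0.002]
ft_force: [-0.4, 0.5, -2.2]
width: 31.4
grasp_force: 30.0
```

>>> {"api": "step_arm", "payload": {
  "plan": [
    [-1, -0.03, -0.024, 0.3, 0, 0, 0],
    [-1, 0, 0, 0.2, 0, 0, 0],
    [-1, 0, 0, 0.12, 0, 0, 0],
    [-1, 0, 0, 0.1, 0, 0, 0],
    [-1, 0, 0, 0.1, 0, 0, 0],
    [-1, 0, 0, 0.06, 0, 0, 0],
    [-1, 0, 0, 0, 0, 0, 0],
    [-1, 0, 0, 0, 0, 0, 0]
  ]
}}

```text
t: 18.32
ee_pos: [494.2, -448.3, 33.0]
orientation: [3.14, -0.081, 0.0]
ft_force: [-0.3, -0.0, -0.5]
width: 31.7
grasp_force: 30.0
```

>>> {"api": "step_arm", "payload": {
  "plan": [
    [-0.2, 0, 0, 0, 0, 0, 0],
    [-0.2, 0, 0, 0, 0, 0, 0],
    [0.1, 0, 0, 0, 0, 0, 0],
    [0.1, 0, 0, 0, 0, 0, 0],
    [0.1, 0, 0, 0, 0, 0, 0],
    [0.1, 0, 0, -0.4, 0, 0, 0],
    [0.1, 0, 0, -0.8, 0, 0, 0],
    [0.1, 0, 0, -1, 0, 0, 0],
    [0.1, 0, 0, -1, 0, 0, 0],
    [0.1, 0, 0, -1, 0, 0, -0.32],
    [0.1, -0.8, 0, -0.8, 0, 0, 0],
    [0.1, -0.8, -0.4, 0, 0, 0, 0],
    [0.1, 0, -1, 0, 0, 0, 0],
    [0.1, 0, 0, 0, 0, 0, 0],
    [0.1, 0, 0, 0, 0, 0, 0]
  ]
}}

```text
t: 20.2
ee_pos: [415.6, -377.6, 284.1]
orientation: [3.14, -0.02, 0.002]
ft_force: [0.9, -1.0, -0.8]
width: 48.5
grasp_force: 0.0
```

```bash
python3 w.py w7
python3 - <<'E'
from m import *
print("brown",*board("w7",(200,310,30,200)))
P,H,d=load("w7"); m=(d["depth"]>0)&(abs(P[...,1]+448)<30)&(abs(P[...,0]-494)<75)&(P[...,2]>56)
v,u=np.nonzero(m);print(u.min(),u.max(),v.min(),v.max())
print("beech",*pin("w7",(u.min(),u.max(),v.min(),v.max()),16,48,57))
E
```

```text
20.2 [ 415.6 -377.6  284.1] [ 3.14e+00 -2.00e-02  2.00e-03] [-0.76  0.26  1.71 -0.    1.16  0.82]
[[-1.0000e-02 -9.6000e-01 -2.9000e-01  4.9444e+02]
 [-1.0000e+00  1.0000e-02  0.0000e+00 -3.7848e+02]
 [ 0.0000e+00  2.9000e-01 -9.6000e-01  4.4583e+02]
 [ 0.0000e+00  0.0000e+00  0.0000e+00  1.0000e+00]]
brown [ 501.4 -347.6] [ 46.7 123.1] yaw 0.0168 z 11.6 3571
315 559 44 419
beech c [ 495.4 -450.3   46.8] yaw 0.0232 len 191.3 barrel x [415.7 559.7] 3068 rms 31.82
```

View pics/w7.png

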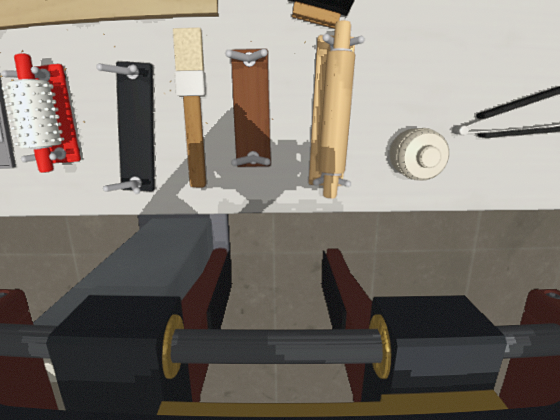

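Beech lies with both handles in the pale forks at (338,110). Now the steel pin at (500.3,92.1).

>>> {"api": "step_arm", "payload": {
  "plan": [
    [0.04, 0.157, -0.941, 0, 0, 0, 0],
    [0.04, 0.157, -0.941, 0, 0, 0, 0],
    [0.04, 0.157, -0.941, 0, 0, 0, 0],
    [0.04, 0.157, -0.941, 0, 0, 0, 0],
    [0.04, 0.157, -0.941, 0, 0, 0, 0],
    [0.04, 0.157, -0.941, 0, 0, 0, 0],
    [0.04, 0.157, -0.941, 0, 0, 0, 0],
    [0.04, 0.157, -0.941, 0, 0, 0, 0],
    [0.04, 0.157, -0.941, 0, 0, 0, 0],
    [0.04, 0.157, -0.941, 0, 0, 0, 0],
    [0.04, 0, 0, 1, 0, 0, 0],
    [0.04, 0, 0, 1, 0, 0, 0],
    [0.04, 0, 0, 1, 0, 0, 0],
    [0.04, 0, 0, 1, 0, 0, 0],
    [0.04, 0, 0, 0, 0, 0, 0],
    [0.04, 0, 0, 0, 0, 0, 0]
  ]
}}

```text
t: 22.25
ee_pos: [501.3, 92.3, 83.9]
orientation: [-3.141, 0.021, -0.002]
ft_force: [0.9, -0.5, 0.2]
width: 46.0
grasp_force: 0.0
```

Run:
```python
from m import *
print("beech",*pin("w7",(318,358,50,175),16,48,57))
```

```text
beech c [ 494.3 -448.1   46.6] yaw -0.0542 len 193.4 barrel x [428.  559.4] 2638 rms 0.82
```

>>> {"api": "step_arm", "payload": {
  "plan": [
    [0.04, -0.02, 0, 0.5, 0, 0, 0],
    [0.04, 0, 0, 0.4, 0, 0, 0],
    [0.04, 0, 0, 0.3, 0, 0, 0],
    [0.04, 0, 0, 0.12, 0, 0, 0],
    [0.04, 0, 0, 0, 0, 0, 0],
    [-1, 0, 0, 0, 0, 0, 0],
    [-1, 0, 0, 0, 0, 0, 0],
    [-1, 0, 0, 0, 0, 0, 0],
    [-1, 0, 0, 0, 0, 0, 0],
    [-1, 0, 0, 0, 0, 0, 0],
    [-1, 0, 0, 0, 0, 0, 0],
    [-1, 0, 0, 0, 0, 0, 0]
  ]
}}

```text
t: 23.75
ee_pos: [499.3, 92.3, 17.2]
orientation: [-3.141, 0.021, -0.001]
ft_force: [0.2, -1.8, 5.4]
width: 31.6
grasp_force: 30.0
```

>>> {"api": "step_arm", "payload": {
  "plan": [
    [-1, 0, 0, -0.15, 0, 0, 0],
    [-1, 0, 0, -0.4, 0, 0, 0],
    [-1, 0, 0, -0.8, 0, 0, 0],
    [-1, 0, 0, -1, 0, 0, 0],
    [-1, 0, 0, -1, 0, 0, 0],
    [-1, -0.047, 0.823, 0, 0, 0, 0],
    [-1, -0.047, 0.823, 0, 0, 0, 0],
    [-1, -0.047, 0.823, 0, 0, 0, 0],
    [-1, -0.047, 0.823, 0, 0, 0, 0],
    [-1, -0.047, 0.823, 0, 0, 0, 0],
    [-1, -0.047, 0.823, 0, 0, 0, 0],
    [-1, -0.047, 0.823, 0, 0, 0, 0],
    [-1, 0, 0, 0, 0, 0, 0.66],
    [-1, 0, 0, 0.8, 0, 0, 0],
    [-1, 0, 0, 0.8, 0, 0, 0],
    [-1, 0, 0, 0.6, 0, 0, 0],
    [-1, 0, 0, 0, 0, 0, 0],
    [-1, 0, 0, 0, 0, 0, 0]
  ]
}}

```text
t: 26.0
ee_pos: [479.0, -195.6, 75.1]
orientation: [3.138, -0.145, 0.001]
ft_force: [0.2, -0.4, -3.4]
width: 31.1
grasp_force: 30.0
```

>>> {"api": "step_arm", "payload": {
  "plan": [
    [-1, 0, 0, 0.28, 0, 0, 0],
    [-1, 0, 0, 0.18, 0, 0, 0],
    [-1, 0, 0, 0.12, 0, 0, 0],
    [-1, 0, 0, 0.1, 0, 0, 0],
    [-1, 0, 0, 0.1, 0, 0, 0],
    [-1, 0, 0, 0.06, 0, 0, 0],
    [-1, 0, 0, 0, 0, 0, 0],
    [-1, 0, 0, 0, 0, 0, 0]
  ]
}}

```text
t: 27.0
ee_pos: [478.7, -195.7, 32.3]
orientation: [3.138, -0.145, 0.0]
ft_force: [0.2, -3.2, -3.9]
width: 31.6
grasp_force: 30.0
```

>>> {"api": "step_arm", "payload": {
  "plan": [
    [-1, 0, 0, 0.03, 0, 0, 0],
    [-1, 0, 0, 0, 0, 0, 0],
    [-1, 0, 0, 0, 0, 0, 0]
  ]
}}

```text
t: 27.38
ee_pos: [478.8, -195.7, 31.8]
orientation: [3.138, -0.145, 0.001]
ft_force: [-4.7, -1.2, 9.6]
width: 31.2
grasp_force: 30.0
```

>>> {"api": "step_arm", "payload": {
  "plan": [
    [-0.2, 0, 0, 0, 0, 0, 0],
    [-0.2, 0, 0, 0, 0, 0, 0],
    [0.1, 0, 0, 0, 0, 0, 0],
    [0.1, 0, 0, 0, 0, 0, 0],
    [0.1, 0, 0, 0, 0, 0, 0],
    [0.1, 0, 0, -0.4, 0, 0, 0],
    [0.1, 0, 0, -0.8, 0, 0, 0],
    [0.1, 0, 0, -1, 0, 0, 0],
    [0.1, 0, 0, -1, 0, 0, 0],
    [0.1, 0, 0, -1, 0, 0, -0.66],
    [0.1, -0.7, -0.8, -0.8, 0, 0, 0],
    [0.1, -0.7, -0.8, 0, 0, 0, 0],
    [0.1, 0, -1, 0, 0, 0, 0],
    [0.1, 0, 0, 0, 0, 0, 0],
    [0.1, 0, 0, 0, 0, 0, 0]
  ]
}}

```text
t: 29.25
ee_pos: [412.6, -67.2, 278.5]
orientation: [3.141, -0.019, 0.001]
ft_force: [0.7, 0.1, -0.3]
width: 48.3
grasp_force: 0.0
```

```bash
python3 w.py w8
```

```text
29.25 [412.6 -67.2 278.5] [ 3.141e+00 -1.900e-02  1.000e-03] [-0.19  0.03  2.   -0.    1.1   1.39]
[[-1.0000e-02 -9.6000e-01 -2.9000e-01  4.9164e+02]
 [-1.0000e+00  1.0000e-02  0.0000e+00 -6.8260e+01]
 [-0.0000e+00  2.9000e-01 -9.6000e-01  4.4011e+02]
 [ 0.0000e+00  0.0000e+00  0.0000e+00  1.0000e+00]]
```

View pics/w8.png

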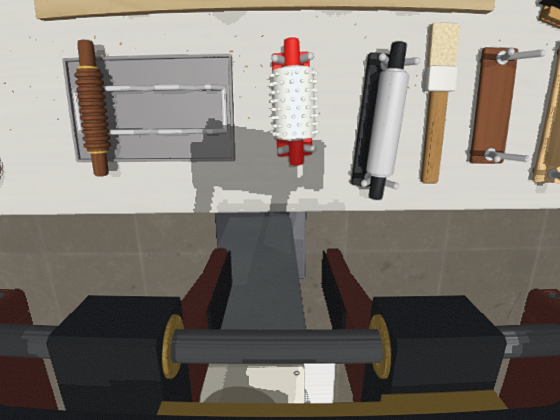

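Steel lies in the black forks at (388,120). Walnut is alone on the rack at (93,108).

>>> {"api": "step_arm", "payload": {
  "plan": [
    [0.04, 0.339, -0.881, 0, 0, 0, 0],
    [0.04, 0.339, -0.881, 0, 0, 0, 0],
    [0.04, 0.339, -0.881, 0, 0, 0, 0],
    [0.04, 0.339, -0.881, 0, 0, 0, 0],
    [0.04, 0.339, -0.881, 0, 0, 0, 0],
    [0.04, 0, 0, 1, 0, 0, 0],
    [0.04, 0, 0, 1, 0, 0, 0],
    [0.04, 0, 0, 1, 0, 0, 0],
    [0.04, 0, 0, 0.9, 0, 0, 0],
    [0.04, 0, 0, 0, 0, 0, 0],
    [0.04, 0, 0, 0, 0, 0, 0]
  ]
}}

```text
t: 30.68
ee_pos: [501.3, 151.6, 84.3]
orientation: [-3.141, 0.023, -0.002]
ft_force: [0.6, 0.7, -0.8]
width: 45.8
grasp_force: 0.0
```

Run:
```python
from m import *
print("steel",*pin("w8",(368,408,70,178),16,48,57))
print("walnut",*pin("w8",(72,112,66,152),16,33,42))
print("brown",*board("w8",(470,525,40,170)))
```

```text
steel c [ 479.7 -195.7   46.5] yaw -0.0886 len 174.1 barrel x [422.1 535.5] 2199 rms 0.87
walnut c [500.6 152.1  30.9] yaw -0.0109 len 155.3 barrel x [454.2 548.4] 1460 rms 1.43
brown [ 500.7 -346.6] [ 47.2 144.9] yaw 0.0075 z 11.4 3687
```

Steel is seated well. I'll grip the walnut pin.

>>> {"api": "step_arm", "payload": {
  "plan": [
    [0.04, -0.01, 0, 0.5, 0, 0, 0],
    [0.04, 0, 0, 0.4, 0, 0, 0],
    [0.04, 0, 0, 0.3, 0, 0, 0],
    [0.04, 0, 0, 0.12, 0, 0, 0],
    [0.04, 0, 0, 0, 0, 0, 0],
    [-1, 0, 0, 0, 0, 0, 0],
    [-1, 0, 0, 0, 0, 0, 0],
    [-1, 0, 0, 0, 0, 0, 0],
    [-1, 0, 0, 0, 0, 0, 0],
    [-1, 0, 0, 0, 0, 0, 0],
    [-1, 0, 0, 0, 0, 0, 0],
    [-1, 0, 0, 0, 0, 0, 0]
  ]
}}

```text
t: 32.17
ee_pos: [500.0, 152.3, 17.8]
orientation: [-3.141, 0.021, -0.001]
ft_force: [0.3, 0.3, 6.0]
width: 31.0
grasp_force: 30.0
```

>>> {"api": "step_arm", "payload": {
  "plan": [
    [-1, 0, 0, -0.15, 0, 0, 0],
    [-1, 0, 0, -0.4, 0, 0, 0],
    [-1, 0, 0, -0.8, 0, 0, 0],
    [-1, 0, 0, -1, 0, 0, 0],
    [-1, 0, 0, -1, 0, 0, 0],
    [-1, 0.012, 0.908, 0, 0, 0, 0],
    [-1, 0.012, 0.908, 0, 0, 0, 0],
    [-1, 0.012, 0.908, 0, 0, 0, 0],
    [-1, 0.012, 0.908, 0, 0, 0, 0],
    [-1, 0.012, 0.908, 0, 0, 0, 0],
    [-1, 0.012, 0.908, 0, 0, 0, 0],
    [-1, 0.012, 0.908, 0, 0, 0, 0],
    [-1, 0.012, 0.908, 0, 0, 0, 0],
    [-1, 0.012, 0.908, 0, 0, 0, 0],
    [-1, 0.012, 0.908, 0, 0, 0, 0],
    [-1, 0.012, 0.908, 0, 0, 0, 0],
    [-1, 0, 0, 0, 0, 0, -0.21],
    [-1, 0, 0, 0.8, 0, 0, 0],
    [-1, 0, 0, 0, 0, 0, 0],
    [-1, 0, 0, 0, 0, 0, 0]
  ]
}}

```text
t: 34.67
ee_pos: [499.7, -346.7, 145.5]
orientation: [-3.141, -0.02, 0.0]
ft_force: [0.5, -0.3, -1.0]
width: 31.6
grasp_force: 30.0
```

>>> {"api": "step_arm", "payload": {
  "plan": [
    [-1, 0, 0, 0.8, 0, 0, 0],
    [-1, 0, 0, 0.6, 0, 0, 0],
    [-1, 0, 0, 0.28, 0, 0, 0],
    [-1, 0, 0, 0.18, 0, 0, 0],
    [-1, 0, 0, 0.12, 0, 0, 0],
    [-1, 0, 0, 0.1, 0, 0, 0],
    [-1, 0, 0, 0.1, 0, 0, 0],
    [-1, 0, 0, 0.06, 0, 0, 0],
    [-1, 0, 0, 0, 0, 0, 0],
    [-1, 0, 0, 0, 0, 0, 0]
  ]
}}

```text
t: 35.92
ee_pos: [499.7, -347.5, 32.9]
orientation: [3.141, 0.019, 0.001]
ft_force: [0.8, -1.3, -2.0]
width: 31.5
grasp_force: 30.0
```

>>> {"api": "step_arm", "payload": {
  "plan": [
    [-1, 0, 0, 0.02, 0, 0, 0],
    [-1, 0, 0, 0, 0, 0, 0],
    [-0.2, 0, 0, 0, 0, 0, 0],
    [-0.2, 0, 0, 0, 0, 0, 0],
    [0.1, 0, 0, 0, 0, 0, 0],
    [0.1, 0, 0, 0, 0, 0, 0],
    [0.1, 0, 0, 0, 0, 0, 0],
    [0.1, 0, 0, -0.4, 0, 0, 0],
    [0.1, 0, 0, -0.8, 0, 0, 0],
    [0.1, 0, 0, -1, 0, 0, 0],
    [0.1, 0, 0, -1, 0, 0, 0],
    [0.1, 0, 0, -1, 0, 0, 0],
    [0.1, -0.8, -0.8, -1, 0, 0, 0],
    [0.1, -0.8, -0.8, -1, 0, 0, 0],
    [0.1, 0, 0, 0, 0, 0, 0],
    [0.1, 0, 0, 0, 0, 0, 0]
  ]
}}

```text
t: 37.92
ee_pos: [432.7, -282.1, 325.3]
orientation: [3.14, 0.019, 0.002]
ft_force: [0.8, 0.5, -0.1]
width: 48.5
grasp_force: 0.0
```

```bash
python3 w.py w9
```

```text
37.925 [ 432.7 -282.1  325.3] [3.14e+00 1.90e-02 2.00e-03] [-0.6   0.15  1.76 -0.    1.23  0.96]
[[ 1.0000e-02 -9.6000e-01 -2.9000e-01  5.1154e+02]
 [-1.0000e+00 -1.0000e-02 -0.0000e+00 -2.8110e+02]
 [ 0.0000e+00  2.9000e-01 -9.6000e-01  4.8708e+02]
 [ 0.0000e+00  0.0000e+00  0.0000e+00  1.0000e+00]]
```

View pics/w9.png

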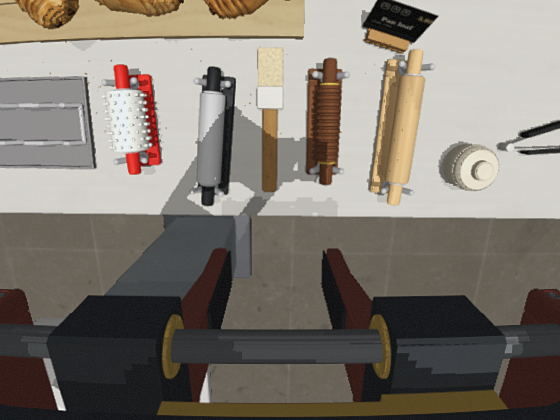

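All four pins lie on their stands: docker (128,120), steel (212,135), walnut (328,122), beech (404,125). The brush is still at (268,120). One numeric check, then I hand in.

Run:
```python
from m import *
print("walnut",*pin("w9",(310,345,80,165),16,48,57))
print("docker",*pin("w9",(105,155,90,155),27,48,60))
print("beech",*pin("w9",(382,426,75,185),16,48,57))
print("steel",*pin("w9",(195,228,90,185),16,48,57))
```

```text
walnut c [ 500.8 -347.    45.6] yaw 0.003 len 155.2 barrel x [452.5 548.1] 1316 rms 1.42
docker c [502.2 -87.9  42.8] yaw 0.0503 len 136.6 barrel x [465.7 538.2] 1850 rms 1.5
beech c [ 494.4 -448.    46.5] yaw -0.0522 len 193.8 barrel x [427.4 559.9] 2010 rms 0.85
steel c [ 479.5 -195.8   46.6] yaw -0.0845 len 174.2 barrel x [423.6 535.8] 1755 rms 0.87
```

```bash
python3 -c "
from workcell import ctrl
print(ctrl.close_job())"
```

```text
the job is handed in; nothing more can be done
None
```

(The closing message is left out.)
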